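# Clear the inspection plate and hold the adapter over it with the tongs

## Robot

A 7-joint arm with a two-finger parallel gripper is mounted at the origin on the work surface. World frame = base frame: x ahead of the robot, y to its left, z up, the work surface at z = 0. Lengths are in m, angles in rad, forces in N, time in s.
With the tool pointing down it reaches from about 0.4 to 0.85 m from the base axis. Payload 10.4 kg.
Tool frame: the origin (TCP) lies midway between the tips of the shut fingers; the grasp point (between the pads) lies 19 mm behind it (r.tcp_to_grasp is the z of the grasp point in the tool frame, in m); z points along the fingers, x is the direction in which the jaws open and shut, and the axes are right-handed (so a half turn about z gives the same grasp; the last joint's range is limited). The gripper opens to 87 mm and grips with 3 to 60 N. Pads are 19 mm wide; open, the fingers measure 117 mm over their backs; the gripper's body (75 mm by 190 mm) begins 51 mm behind the grasp point.
Start: joints at [1.307, 0.332, -0.065, 1.46, 0.022, 1.35, -0.088], TCP at [0.149, -0.607, 0.223] pointing down, gripper open.
Joint ranges: [-2.6, 2.6], [-0.5, 2.12], [-1.47, 1.34], [0.16, 2.42], [-1.27, 4.41], [0.06, 2.06], [-2.6, 2.6]. Speed limits (rad/s): [2.22, 2.22, 2.79, 2.79, 3.14, 3.14, 3.14].

## Interface

Orientations are given as a unit quaternion [x, y, z, w].
In Python, from bench import r, camera, close_job gives the robot as it stands. The module is installed in compiled form; this text tells all that it offers.
- The arm moves only by the shell command python3 -m crank 'ROWS' [FORCE]. ROWS is JSON, a list of rows, each an object of numbers: "x", "y", "z": the shift along the tool's x, y, z scaled (see below); "ax", "ay", "az": the turn, a rotation vector about the tool's x, y, z scaled (see below); "claw": the closure, from -1 (fully open) to 1 (shut), so that 0 is half open. A call has exactly 5 rows; each row is the pose to reach, as a shift and turn from the pose commanded when the call began, along the tool's axes at that moment; what a row does not reach only later rows make up. The controller multiplies each number of a shift by 1 m and each number of a turn by 2 rad. A row lasts 1/12 s, in which the tool goes at most 41.7 mm and 7.16 degrees, less where a joint would pass 70% of its speed; a pose out of reach is approached as far as the arm can. A call with a number of a shift or a turn outside -1 to 1 is refused whole. A call with a gripper value outside its range is refused whole. The fingers move at their own pace and stop on an object; FORCE is the grip in N (left out, the last holds). Time passes only in rows, so rows that repeat a pose let the fingers close, or fill a call up. It gives the time, the measured TCP pose, the force and the opening at its end, in the units of the state.
- r.read_state(): the state, without advancing time (a new reading comes with each control period).
- camera(name): name is "scene" or "top"; returns a dict with "color" (384x512x3 uint8, blue, green, red), "fx", "fy", "cx", "cy" (pixels), "D" ([k1, k2, p1, p2, k3] as OpenCV has them; the pictures are not rectified), "eye" and "orientation" of the camera in the world. Camera axes: x right, y down, z forward; pixel columns grow to the right and rows downward; lengths in m; the calibration is good to about 2 mm. A picture is of the moment at which its call begins. There is no depth.
- close_job(): hands the job in, once; it reports no verdict.
The state is a dict: "time": time; "joint_positions": joint angles; "joint_vel": joint speeds; "joint_torque": joint torques, N m; "ee_pos": TCP position; "eef_rot": TCP orientation; "ft_force": force on the tool from outside, world axes, zero at the start; "torque": the same for the moment, N m; "width": finger opening in m.
Only numpy, scipy, OpenCV 4.12 (cv2) and the standard library are available. Lean on these libraries where they do the work, as an engineer would, in place of code of your own. Each camera call takes 0.05 s, during which the arm holds its last target. There are 200 camera calls.

## Task

Take the scraper block and wipe the three loose chips off the inspection plate into the tray at its end, then set the scraper down on the bench clear of the plate and tray. Next take the spring tongs, close their jaws on the steel adapter standing on its round stand, and lift it over the middle of the plate, clearly higher than it stood on the stand. Finish while holding it there in the tongs, over the clean plate; the fingers must not touch the adapter itself, and the other things on the bench stay where they are.

Things in the scene. Friction and masses are not known exactly. Their poses are not given: they have to be found in the camera images.
- station: Fixed inspection station; origin on the bench under the plate's centre, z up. Plate: flat, no rim, 100 (own x) by 140 (own y), top 30 above the bench. The tray adjoins the plate at its own +y end: inside from y = +71 to +147 (mm from the origin), 122 wide in x, floor 4 above the bench, walls 26 high (lower than the plate).
- plate_mid (a point): Centre of the plate's top face, 30 above the bench; axes as the station.
- chip0_mid (a point): Centre of a loose white ceramic chip, 14 x 10 x 7 (x, y, z), 10 g, lying on the plate.
- chip1_mid (a point): Centre of a loose white ceramic chip, 17 x 9 x 8 (x, y, z), 10 g, lying on the plate.
- chip2_mid (a point): Centre of a loose white ceramic chip, 11 x 12 x 7 (x, y, z), 10 g, lying on the plate.
- scraper_mid (a point): Centre of the loose scraper block, standing on its rubber edge on the bench: wooden block 116 (own x) by 28 (own y, the grasp width) and 46 high overall; the lowest 12 are the rubber edge, 22 thick. This point is 23 above its lower edge. About 140 g, z up.
- tongs_grip (a point): Where to grip the tongs: on their centre line midway between the grey finger grips (one on each arm, 50 long in x, 30 high, reaching down to the bench), 15 above the bench. Axes as the tongs. Outer width across the grips here: 54 free, 44 half closed, 32 when the jaws pinch the adapter (arms then parallel). The hinges lie 90 behind (own -x).
- tongs_jaw (a point): Point midway between the two jaw pads, 92.5 ahead (own +x) of tongs_grip and at the same height; the same axes. Each pad is flat, 36 long (x) and 22 high. Gap between the pads: 64 free, 44 when half closed (44 across the grips).
- tongs_left: The tongs' arm on own +y side, with its jaw pad; origin on its hinge. Springs: the arms push back on each finger with about 2.5 N at 44 across the grips and 5 N at 32; anything more goes to the jaws, about half of it.
- tongs_right: The tongs' arm on own -y side, with its jaw pad (its origin is on the hinge).
- tongs: Loose spring tongs lying on the bench, 212 long, 30 high, 85 g; two steel arms that spring open sideways (in the horizontal plane). Own x: along the tongs from the hinged head (24 across) to the jaws; own y: direction in which they close; z up. Origin: 15 below tongs_grip. Gripped with half-closed arms they can already be carried.
- adapter_mid (a point): Centre (half-way up) of the loose round steel adapter that stands upright on the stand: 44 high; base collar 24 across and 6 high, barrel 20 across for the next 30, white nose 12 across for the top 8. 50 g. To be gripped by the tongs on the barrel at this height, 82 above the bench.
- adapter: The same adapter; origin at the centre of its underside.
- scraper: The scraper block; origin at the centre of its lower edge.
- stand: Fixed round stand carrying the adapter: foot 52 across, post 20 across, white top 34 across and 60 above the bench. Origin: centre of its foot on the bench.
- jar: Fixed white jar with lid, 52 across, 75 high, in the other of the two places at the left and right where the stand may be; leave alone. Origin: centre of its underside.
- tape: Bystander, leave alone: grey tape roll, ring 60 outside, 40 inside, 18 high, lying flat; origin: centre of its underside.
- dispenser: Bystander, leave alone: clear round bottle with black cap, 48 across, 100 high, standing; origin: centre of its underside.
- driver: Bystander, leave alone: screwdriver lying on the bench to the right; origin: on the underside, about mid-length.
- pen: Bystander, leave alone: blue cleaning pen, 135 long, 16 across, lying between the robot and the station; origin: on its underside.
- chip0: The same chip as chip0_mid; origin at the centre of its underside.
- chip1: The same chip as chip1_mid; origin at the centre of its underside.
- chip2: The same chip as chip2_mid; origin at the centre of its underside.
Not all that is in view belongs to the job. Several things look just like the scraper: the one meant starts farthest to the robot's left.

How it is judged:
By the outcome, as a careful person would: the job done as asked, in the order asked, and still so for the second after the job is handed in, while the arm keeps its last pose, push and grip.
It also fails if it takes over 70 s, if anything falls off the work surface, if the arm or the gripper's body presses on something with over 40 N, if the wrist force passes 120 N, or if a joint passes its speed limit or range.

## Working session

There is one attempt and no reset: what is moved stays moved. The work goes in short steps, Python scripts to look and compute and a shell command to move; the robot and the scene stay as the last step left them, time stands still between calls to the robot, and variables do not carry over. Pictures are saved under pics/ and viewed, about 8 in all and at most 12, crops included, and the job is handed in when it is done.

```bash
mkdir -p pics; ls
python3 - <<'E'
from bench import r,camera
import cv2
for n in("scene","top"):
    c=camera(n); cv2.imwrite(f"pics/{n}0.png",c["color"])
    print(n,{k:v for k,v in c.items() if k!="color"})
print(r.read_state(), r.tcp_to_grasp)
E
```

```text
pics
scene {'fx': 405.28227432565734, 'fy': 405.28227432565734, 'cx': 254.23829841873834, 'cy': 190.6053176278775, 'D': array([-0.00137784,  0.        ,  0.        ,  0.        ,  0.        ]), 'eye': array([1.28335832, 0.5410115 , 0.8589369 ]), 'orientation': array([ 0.36651093,  0.81995836, -0.39845736, -0.18592944])}
top {'fx': 423.8950177867394, 'fy': 423.8950177867394, 'cx': 251.65709805471016, 'cy': 193.3825321417414, 'D': array([-0.05920377,  0.        ,  0.        ,  0.        ,  0.        ]), 'eye': array([ 0.28650538, -0.13251321,  1.17977519]), 'orientation': array([-0.69454131,  0.71273108, -0.06933358,  0.06942358])}
{'time': 0.1, 'joint_positions': array([ 1.30737867,  0.33284504, -0.06470368,  1.4608366 ,  0.02159185,
        1.34990145, -0.0884596 ]), 'joint_vel': array([ 0.00030978, -0.00157219,  0.00027894, -0.00150949,  0.00111209,
       -0.00131411,  0.00043296]), 'joint_torque': array([ 2.08476333e-03, -6.24544787e+01,  2.49615661e-02, -3.90713954e+01,
       -6.14758534e-02,  3.65618686e-02, -3.33258754e-07]), 'ee_pos': array([ 0.14898116, -0.60663368,  0.22182069]), 'eef_rot': array([ 7.86941981e-01, -6.17026660e-01, -5.24122484e-04, -3.80536529e-04]), 'ft_force': array([0.31897782, 0.03492494, 0.28594012]), 'torque': array([0.00287757, 0.01351789, 0.00761878]), 'width': 0.08703057671403788} -0.0187
```

View pics/scene0.png

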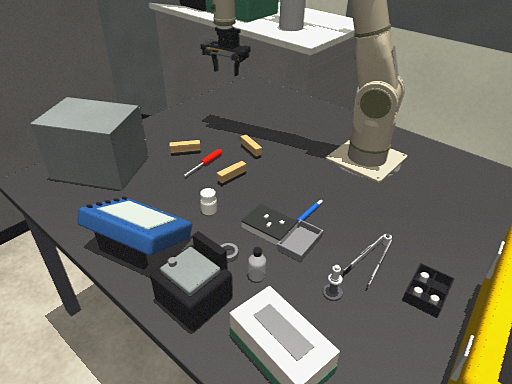

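View pics/top0.png

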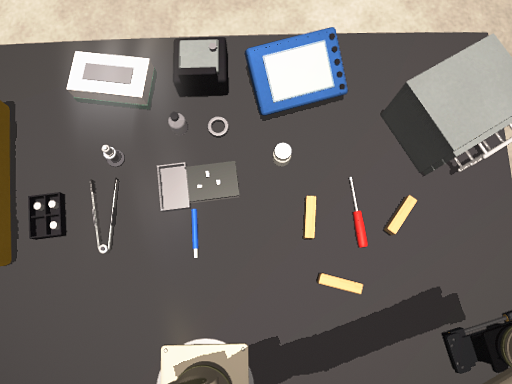

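The top view shows three wooden scraper lookalikes at (310,217), (402,215) and (341,284). The robot's left is +y, which is image left, so the one meant should be (310,217), seen at (231,172) in scene. The tongs lie at (103,215), the adapter and stand at (112,155), the station at (198,185), and the jar at (282,153). Next I'll look at close crops.

```bash
cat > h.py <<'E'
import numpy as np, cv2
from scipy.spatial.transform import Rotation as R
from bench import r,camera
def K(c): return np.array([[c["fx"],0,c["cx"]],[0,c["fy"],c["cy"]],[0,0,1]])
def ray(c,p):
    u=cv2.undistortPoints(np.array([[p]],float),K(c),c["D"])[0,0]
    return R.from_quat(c["orientation"]).apply([u[0],u[1],1])
def plane(c,p,z):
    d=ray(c,p); return c["eye"]+d*(z-c["eye"][2])/d[2]
def tri(a,p,b,q):
    d,e=ray(a,p),ray(b,q); s=np.linalg.lstsq(np.c_[d,-e],b["eye"]-a["eye"],rcond=None)[0]
    P,Q=a["eye"]+s[0]*d,b["eye"]+s[1]*e; return (P+Q)/2,np.linalg.norm(P-Q)
def proj(c,P):
    m=R.from_quat(c["orientation"]).inv(); P=np.atleast_2d(np.asarray(P,float))
    return cv2.projectPoints(m.apply(P-c["eye"]),np.zeros(3),np.zeros(3),K(c),c["D"])[0][:,0]
def crop(c,x,y,w,h,k,name):
    im=cv2.resize(c["color"][y:y+h,x:x+w],None,fx=k,fy=k,interpolation=cv2.INTER_CUBIC)
    for i in range(0,w,20): cv2.putText(im,str(x+i),(i*k,8),0,.3,(0,255,255)); cv2.line(im,(i*k,10),(i*k,16),(0,255,255))
    for i in range(0,h,20): cv2.putText(im,str(y+i),(0,i*k+4),0,.3,(0,255,255))
    cv2.imwrite(f"pics/{name}.png",im)
E
python3 - <<'E'
from h import *
t,s=camera("top"),camera("scene")
print(proj(t,[[0,0,0],[.149,-.607,.223]]),proj(s,[[0,0,0],[.149,-.607,.223]]))
crop(t,85,130,260,140,3,"t1"); crop(s,190,150,210,160,3,"s1")
# wooden blocks
for n,c in(("top",t),("scene",s)):
    hsv=cv2.cvtColor(c["color"],cv2.COLOR_BGR2HSV); m=cv2.inRange(hsv,(10,80,120),(25,255,255))
    for k in cv2.findContours(m,0,1)[0]:
        if cv2.contourArea(k)>60: print(n,cv2.minAreaRect(k))
E
```

```text
[[205.31494883 388.85894659]
 [469.60246065 333.7939653 ]] [[365.93106826 157.94641941]
 [225.66882744  71.89468494]]
top ((340.5648193359375, 283.2539367675781), (44.48542785644531, 11.401299476623535), 14.743562698364258)
top ((313.33135986328125, 217.2495574951172), (9.975608825683594, 42.19511795043945), 12.680383682250977)
top ((401.92120361328125, 214.1201629638672), (10.816368103027344, 41.35824203491211), 33.2748908996582)
scene ((488.46697998046875, 304.27130126953125), (10.826529502868652, 164.82232666015625), 15.672821998596191)
scene ((231.50001525878906, 167.99998474121094), (5.81377649307251, 30.4105224609375), 63.43495178222656)
scene ((184.0, 143.0), (6.0, 30.0), 90.0)
scene ((250.70489501953125, 141.7541046142578), (23.814861297607422, 6.145770072937012), 39.80556869506836)
```

View pics/t1.png

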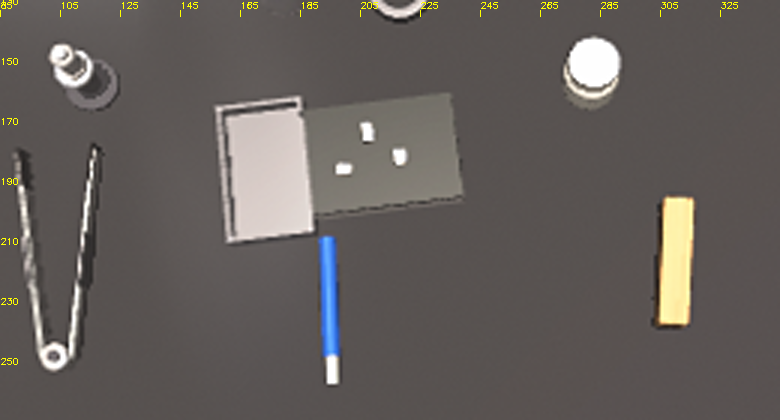

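View pics/s1.png

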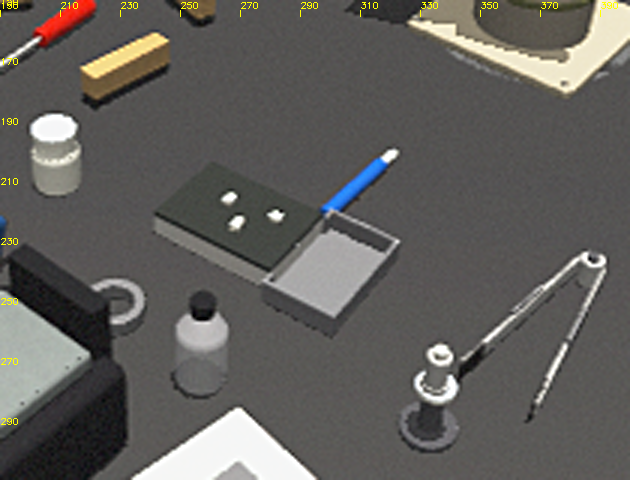

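The crops confirm the scraper at top (310,217), scene (231,168). The chips are at top (207,174), (199,186) and (218,182). The tongs' head is at (103,249) and their jaws open forward at (91,180) and (117,179). The adapter's nose is at (105,147). Next I'll fit the poses.

Run:
```python
from h import *
from scipy.optimize import least_squares, minimize
t,s=camera("top"),camera("scene"); np.set_printoptions(precision=4,suppress=True)
def fit(loc,tp,sp,x0):
    loc=np.array(loc,float)/1000
    f=lambda q:loc@R.from_euler('z',q[3]).as_matrix().T+q[:3]
    res=lambda q:np.r_[(proj(t,f(q))-tp).ravel(),(proj(s,f(q))-sp).ravel()]
    o=least_squares(res,x0); return o.x,np.abs(o.fun).max()
# station plate top corners
print("station(z of plate top)",fit([[50,-70,0],[-50,-70,0],[-50,70,0],[50,70,0]],[(235,161.3),(239.3,195.3),(190,202),(186,166.7)],[(241.7,221),(260.7,204.3),(299.3,220.7),(278.3,240)],[.5,.05,.03,0]))
for n,a,b in [("nose",(105,147.3),(336.7,267.3)),("standtop",(109.3,153.3),(335.3,279.3)),("foot",(116,158),(333,292.7)),("head",(102.7,248.7),(387.7,236.7)),("jawL",(91,180),(367.7,288.7)),("jawR",(117.3,179),(345,271.7)),("ch a",(207.3,173.7),(266.7,215.7)),("ch b",(199.3,186),(282,221.7)),("ch c",(218,182),(269,224)),("ch a2",(207.3,173.7),(269,224)),("ch c2",(218,182),(266.7,215.7))]:
    print(n,*tri(t,a,s,b))
print("pen",plane(t,(193.5,208),.008),plane(t,(196,258),.008),"jar",plane(t,(282.5,150),.075),"disp",plane(t,(177,118),.1),"tape",plane(t,(217,126),.018))
# scraper silhouettes
box=np.array([[i*58,j*14,k] for i in(-1,1) for j in(-1,1) for k in(12,46)])/1000
M=[]
for c in(t,s):
    m=cv2.inRange(cv2.cvtColor(c["color"],cv2.COLOR_BGR2HSV),(8,60,70),(28,255,255)); M.append(m)
roi=[(slice(185,250),slice(295,327)),(slice(152,186),slice(208,252))]
def cost(q):
    v=0
    for c,m,o in zip((t,s),M,roi):
        P=proj(c,box@R.from_euler('z',q[3]).as_matrix().T+q[:3]); a=np.zeros((384*4,512*4),np.uint8)
        cv2.fillConvexPoly(a,cv2.convexHull(((P+.5)*4).astype(np.int32)),255); a=cv2.resize(a,(512,384),interpolation=cv2.INTER_AREA)
        v+=np.abs(a[o].astype(float)-m[o]).sum()/255
    return v
p=plane(t,(310,217),.046); x=np.r_[p[:2],0,0.1]; b=None
for y0 in(0,.1,1.5,1.65,-.05):
    o=minimize(cost,[p[0],p[1],0,y0],method="Nelder-Mead",options=dict(initial_simplex=np.array([p[0],p[1],0,y0])+np.array([[0,0,0,0],[.01,0,0,0],[0,.01,0,0],[0,0,.01,0],[0,0,0,.1]])))
    if b is None or o.fun<b.fun:b=o
print("scraper",b.x,b.fun)
```

```text
station(z of plate top) (array([ 0.5538, -0.0267,  0.0252,  0.0948]), np.float64(1.599689336902884))
nose [0.6378 0.2547 0.0992] 0.0001878657537831624
standtop [0.6352 0.2573 0.0537] 0.0015587834335237113
foot [0.6358 0.2569 0.0007] 0.0020922912849161814
head [0.373  0.275  0.0258] 0.0004320159208731773
jawL [0.5705 0.3221 0.0108] 0.0011566778967713194
jawR [0.5681 0.2469 0.0173] 0.0056054268229677575
ch a [ 0.5699 -0.02    0.0606] 0.00971578341934487
ch b [0.5391 0.0091 0.0344] 0.0002584611482597452
ch c [ 0.5524 -0.0364  0.0069] 0.010631756611638727
ch a2 [ 0.5735 -0.0133  0.0346] 0.00017124798815768824
ch c2 [ 0.5491 -0.0428  0.0343] 0.00017391390294990513
pen [0.4823 0.0287 0.008 ] [0.3431 0.0219 0.008 ] jar [ 0.6243 -0.222   0.075 ] disp [0.7146 0.0614 0.1   ] tape [ 0.7191 -0.0402  0.018 ]
scraper [ 0.4463 -0.2924  0.001  -0.1191] 96.59607843137255
```

```bash
cat > fit.py <<'E'
from h import *
from scipy.optimize import minimize
def hull(c,P,s=4):
    a=np.zeros((384*s,512*s),np.uint8); cv2.fillConvexPoly(a,cv2.convexHull(((proj(c,P)+.5)*s).astype(np.int32)),255)
    return cv2.resize(a,(512,384),interpolation=cv2.INTER_AREA).astype(float)/255
def place(L,q): return np.array(L)/1000.@R.from_euler('z',q[2]).as_matrix().T+[q[0],q[1],0]
def bx(x,y,z): return [[a,b,c] for a in x for b in y for c in z]
SC=bx((-58,58),(-14,14),(12,46))
def contrast(c,L,q):   # mean gradient across model edge: inside vs outside ring
    m=hull(c,place(L,q)); g=c["color"].astype(float)
    k=np.ones((3,3)); i=cv2.erode(m,k); o=cv2.dilate(m,np.ones((5,5)))-cv2.dilate(m,k); i2=m-cv2.erode(i,k)
    mu=lambda w:(g*w[...,None]).sum((0,1))/w.sum()
    return m,mu
def wood(c):
    g=c["color"].astype(float); return np.clip((g[...,2]-g[...,0]-15)/40,0,1)
E
python3 - <<'E'
from fit import *
np.set_printoptions(precision=4,suppress=True)
t,s=camera("top"),camera("scene")
def roi(c,q):
    P=proj(c,place(SC,q)); a=np.floor(P.min(0)).astype(int)-8; b=np.ceil(P.max(0)).astype(int)+8; return slice(a[1],b[1]),slice(a[0],b[0])
q0=[.4463,-.2924,-.119]
for n,cs in(("both",(t,s)),("top",(t,)),("scene",(s,))):
    rs=[roi(c,q0) for c in cs]; W=[wood(c) for c in cs]
    f=lambda q:sum(np.abs(hull(c,place(SC,q))-w)[o].sum() for c,w,o in zip(cs,W,rs))
    b=min((minimize(f,[q0[0],q0[1],y],method="Nelder-Mead",options=dict(initial_simplex=[[q0[0],q0[1],y],[q0[0]+.01,q0[1],y],[q0[0],q0[1]+.01,y],[q0[0],q0[1],y+.1]])) for y in(-.2,-.1,0,.1)),key=lambda o:o.fun)
    print(n,b.x,b.fun)
    if n=="both": q=b.x
st=(.5538,-.0267,.0948)
plate=[[50,-70,30],[-50,-70,30],[-50,70,30],[50,70,30]]; tray=[[61,71,26],[-61,71,26],[-61,147,26],[61,147,26]]
out=[]
for c,x,y,w,h in((t,85,130,260,135),(s,190,150,210,150)):
    k=3 if c is t else 3
    im=cv2.resize(c["color"][y:y+h,x:x+w],None,fx=k,fy=k,interpolation=cv2.INTER_CUBIC)
    for L,Q,col in((SC[1::2],q,(0,0,255)),(plate,st,(0,255,0)),(tray,st,(255,255,0))):
        P=(proj(c,place(L,Q))-[x,y]+.5)*k
        cv2.polylines(im,[cv2.convexHull(P.astype(np.int32))],True,col,1)
    cv2.imwrite("pics/ov_%s.png"%("t" if c is t else "s"),im); out.append(im)
hh=max(o.shape[1] for o in out); out=[cv2.copyMakeBorder(o,0,0,0,hh-o.shape[1],0) for o in out]
o=np.vstack(out); cv2.imwrite("pics/ov.png",cv2.resize(o,None,fx=.7,fy=.7,interpolation=cv2.INTER_AREA)); print(o.shape)
E
```

```text
both [ 0.4467 -0.2926 -0.0967] 215.49607843137255
top [ 0.4463 -0.2921 -0.101 ] 42.38088235294118
scene [ 0.4452 -0.2935 -0.0934] 165.69754901960783
(855, 780, 3)
```

View pics/ov.png

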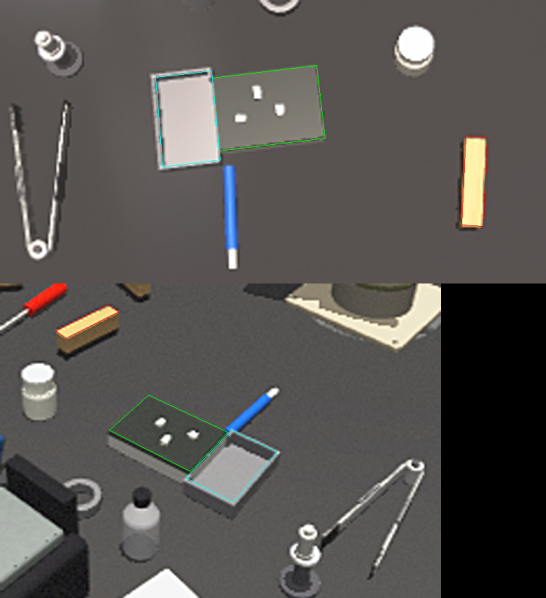

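The overlay fits: the red scraper outline and the green/cyan station outlines lie on the edges in both views. So the scraper is at (0.446,-0.293) with yaw -0.10, and the station is at (0.554,-0.027) with yaw 0.095. I'm moving above the scraper.

```bash
python3 -m crank '[{"x":-0.1,"y":-0.155,"claw":-1},{"x":-0.1,"y":-0.155,"claw":-1},{"x":-0.1,"y":-0.155,"claw":-1},{"x":-0.1,"y":-0.155,"claw":-1},{"x":-0.1,"y":-0.155,"claw":-1}]' 30
python3 -m crank '[{"x":-0.1,"y":-0.155,"claw":-1},{"x":-0.1,"y":-0.155,"claw":-1},{"x":-0.1,"y":-0.155,"claw":-1},{"x":-0.1,"y":-0.155,"claw":-1},{"x":-0.1,"y":-0.155,"claw":-1}]'
python3 -m crank '[{"x":-0.034,"y":-0.053,"z":0.08,"az":0.17,"claw":-1},{"x":-0.034,"y":-0.053,"z":0.08,"az":0.17,"claw":-1},{"x":-0.034,"y":-0.053,"z":0.08,"az":0.17,"claw":-1},{"x":-0.034,"y":-0.053,"z":0.08,"az":0.17,"claw":-1},{"x":-0.034,"y":-0.053,"z":0.08,"az":0.17,"claw":-1}]'
cat > go.py <<'E'
# usage: go.py X Y Z YAWDEG(tool x axis): needed shift in tool axes and az
import sys; from h import *
s=r.read_state(); q=R.from_quat(s["eef_rot"]); m=q.as_matrix(); g=np.array(list(map(float,sys.argv[1:4])))
yaw=np.degrees(np.arctan2(m[1,0],m[0,0])); d=(float(sys.argv[4])-yaw+180)%360-180
z=np.degrees(np.arccos(-m[2,2]))
print("pos",s["ee_pos"].round(4),"yaw %.2f tilt %.2f"%(yaw,z),"w %.4f"%s["width"],"F",s["ft_force"].round(1),"t %.1f"%s["time"],"q",s["joint_positions"].round(2))
print("shift",(m.T@(g-s["ee_pos"])).round(4),"az %.4f"%(-np.radians(d)/2))
E
python3 go.py .446 -.2926 .015 -95.7
```

```text
pos [ 0.1491 -0.6069  0.2225] yaw -76.20 tilt 0.01 w 0.0869 F [ 1.   0.2 -0. ] t 0.4 q [ 1.31  0.33 -0.06  1.46  0.02  1.35 -0.09]
shift [-0.2344 -0.3633  0.2075] az 0.1701schema error: expected keys x, y, z, ax, ay, az, claw
schema error: expected keys x, y, z, ax, ay, az, claw
schema error: expected keys x, y, z, ax, ay, az, claw
```

```bash
python3 -m crank '[{"x":-0.1,"y":-0.155,"z":0,"ax":0,"ay":0,"az":0,"claw":-1},{"x":-0.1,"y":-0.155,"z":0,"ax":0,"ay":0,"az":0,"claw":-1},{"x":-0.1,"y":-0.155,"z":0,"ax":0,"ay":0,"az":0,"claw":-1},{"x":-0.1,"y":-0.155,"z":0,"ax":0,"ay":0,"az":0,"claw":-1},{"x":-0.1,"y":-0.155,"z":0,"ax":0,"ay":0,"az":0,"claw":-1}]' 30
python3 -m crank '[{"x":-0.1,"y":-0.155,"z":0,"ax":0,"ay":0,"az":0,"claw":-1},{"x":-0.1,"y":-0.155,"z":0,"ax":0,"ay":0,"az":0,"claw":-1},{"x":-0.1,"y":-0.155,"z":0,"ax":0,"ay":0,"az":0,"claw":-1},{"x":-0.1,"y":-0.155,"z":0,"ax":0,"ay":0,"az":0,"claw":-1},{"x":-0.1,"y":-0.155,"z":0,"ax":0,"ay":0,"az":0,"claw":-1}]'
python3 -m crank '[{"x":-0.034,"y":-0.053,"z":0.08,"ax":0,"ay":0,"az":0.17,"claw":-1},{"x":-0.034,"y":-0.053,"z":0.08,"ax":0,"ay":0,"az":0.17,"claw":-1},{"x":-0.034,"y":-0.053,"z":0.08,"ax":0,"ay":0,"az":0.17,"claw":-1},{"x":-0.034,"y":-0.053,"z":0.08,"ax":0,"ay":0,"az":0.17,"claw":-1},{"x":-0.034,"y":-0.053,"z":0.08,"ax":0,"ay":0,"az":0.17,"claw":-1}]'
python3 go.py .446 -.2926 .015 -95.7
```

```text
time: 0.82
ee_pos: [0.2804, -0.4685, 0.2229]
eef_rot: [0.789, -0.615, 0.0, -0.001]
ft_force: [0.8, 0.4, -0.0]
width: 0.0871
time: 1.23
ee_pos: [0.4064, -0.3337, 0.223]
eef_rot: [0.789, -0.615, 0.0, -0.001]
ft_force: [0.7, 0.0, -0.5]
width: 0.0869
time: 1.65
ee_pos: [0.4456, -0.2928, 0.1422]
eef_rot: [-0.673, 0.74, 0.001, -0.0]
ft_force: [0.4, -0.8, 1.5]
width: 0.0869
pos [ 0.4456 -0.2928  0.1422] yaw -95.47 tilt 0.08 w 0.0869 F [ 0.4 -0.8  1.5] t 1.6 q [ 0.8   0.22 -0.34  1.79  0.08  1.15 -1.23]
shift [-1.000e-04 -5.000e-04  1.272e-01] az 0.0020
```

```bash
python3 -m crank '[{"x":0,"y":0,"z":0.04,"ax":0,"ay":0,"az":0.002,"claw":-1},{"x":0,"y":0,"z":0.08,"ax":0,"ay":0,"az":0.002,"claw":-1},{"x":0,"y":0,"z":0.11,"ax":0,"ay":0,"az":0.002,"claw":-1},{"x":0,"y":0,"z":0.127,"ax":0,"ay":0,"az":0.002,"claw":-1},{"x":0,"y":0,"z":0.127,"ax":0,"ay":0,"az":0.002,"claw":-1}]' 30
python3 -m crank '[{"x":0,"y":0,"z":0,"ax":0,"ay":0,"az":0,"claw":0},{"x":0,"y":0,"z":0,"ax":0,"ay":0,"az":0,"claw":0.3},{"x":0,"y":0,"z":0,"ax":0,"ay":0,"az":0,"claw":1},{"x":0,"y":0,"z":0,"ax":0,"ay":0,"az":0,"claw":1},{"x":0,"y":0,"z":0,"ax":0,"ay":0,"az":0,"claw":1}]' 30
python3 -m crank '[{"x":0,"y":0,"z":0,"ax":0,"ay":0,"az":0,"claw":1},{"x":0,"y":0,"z":0,"ax":0,"ay":0,"az":0,"claw":1},{"x":0,"y":0,"z":0,"ax":0,"ay":0,"az":0,"claw":1},{"x":0,"y":0,"z":0,"ax":0,"ay":0,"az":0,"claw":1},{"x":0,"y":0,"z":0,"ax":0,"ay":0,"az":0,"claw":1}]' 30
```

```text
time: 2.07
ee_pos: [0.4434, -0.2939, 0.0134]
eef_rot: [-0.67, 0.742, 0.002, -0.001]
ft_force: [-1.2, 0.8, -0.3]
width: 0.0871
time: 2.48
ee_pos: [0.4464, -0.2937, 0.0168]
eef_rot: [-0.67, 0.743, -0.001, 0.0]
ft_force: [0.6, 0.4, 0.5]
width: 0.0613
time: 2.9
ee_pos: [0.4458, -0.2931, 0.0155]
eef_rot: [-0.67, 0.743, 0.0, -0.0]
ft_force: [-0.2, -2.8, 0.1]
width: 0.0287
```

```bash
python3 -m crank '[{"x":0,"y":0,"z":0,"ax":0,"ay":0,"az":0,"claw":1},{"x":0,"y":0,"z":-0.02,"ax":0,"ay":0,"az":0,"claw":1},{"x":0,"y":0,"z":-0.05,"ax":0,"ay":0,"az":0,"claw":1},{"x":0,"y":0,"z":-0.08,"ax":0,"ay":0,"az":0,"claw":1},{"x":0,"y":0,"z":-0.08,"ax":0,"ay":0,"az":0,"claw":1}]' 40
python3 go.py .5595 -.0864 .08 -84.6
```

```text
time: 3.32
ee_pos: [0.4485, -0.2946, 0.101]
eef_rot: [-0.67, 0.743, -0.004, 0.001]
ft_force: [1.0, -1.2, -0.9]
width: 0.0274
pos [ 0.4485 -0.2946  0.101 ] yaw -95.91 tilt 0.45 w 0.0274 F [ 1.  -1.2 -0.9] t 3.3 q [ 0.8   0.26 -0.34  1.83  0.1   1.06 -1.26]
shift [-0.2186 -0.0888  0.0208] az -0.0987
```

```bash
python3 -m crank '[{"x":-0.035,"y":-0.012,"z":0,"ax":0,"ay":0,"az":0,"claw":1},{"x":-0.07,"y":-0.026,"z":0,"ax":0,"ay":0,"az":0,"claw":1},{"x":-0.105,"y":-0.04,"z":0,"ax":0,"ay":0,"az":0,"claw":1},{"x":-0.14,"y":-0.055,"z":0,"ax":0,"ay":0,"az":0,"claw":1},{"x":-0.17,"y":-0.068,"z":0,"ax":0,"ay":0,"az":0,"claw":1}]' 40
python3 -m crank '[{"x":-0.025,"y":-0.01,"z":0,"ax":0,"ay":0,"az":-0.05,"claw":1},{"x":-0.048,"y":-0.02,"z":0,"ax":0,"ay":0,"az":-0.098,"claw":1},{"x":-0.048,"y":-0.02,"z":0,"ax":0,"ay":0,"az":-0.098,"claw":1},{"x":-0.048,"y":-0.02,"z":0,"ax":0,"ay":0,"az":-0.098,"claw":1},{"x":-0.048,"y":-0.02,"z":0,"ax":0,"ay":0,"az":-0.098,"claw":1}]' 40
python3 go.py .5595 -.0864 .047 -84.6
python3 - <<'E'
from fit import *
t,s=camera("top"),camera("scene")
a=cv2.resize(t["color"][130:230,140:340],None,fx=3,fy=3,interpolation=cv2.INTER_CUBIC); b=cv2.resize(s["color"][140:250,190:390],None,fx=3,fy=3,interpolation=cv2.INTER_CUBIC)
cv2.imwrite("pics/hold.png",np.vstack([a,b])[:600])
E
```

```text
time: 3.73
ee_pos: [0.5316, -0.1285, 0.0953]
eef_rot: [-0.67, 0.742, 0.0, 0.0]
ft_force: [0.4, 0.7, -1.3]
width: 0.0275
time: 4.15
ee_pos: [0.5553, -0.0861, 0.095]
eef_rot: [0.739, -0.674, -0.0, 0.0]
ft_force: [-0.6, -0.4, -2.3]
width: 0.0276
pos [ 0.5553 -0.0861  0.095 ] yaw -84.76 tilt 0.06 w 0.0276 F [-0.6 -0.4 -2.3] t 4.2 q [ 0.49  0.35 -0.49  1.76  0.18  1.08 -1.55]
shift [ 0.0007 -0.0042  0.048 ] az -0.0014
```

View pics/hold.png

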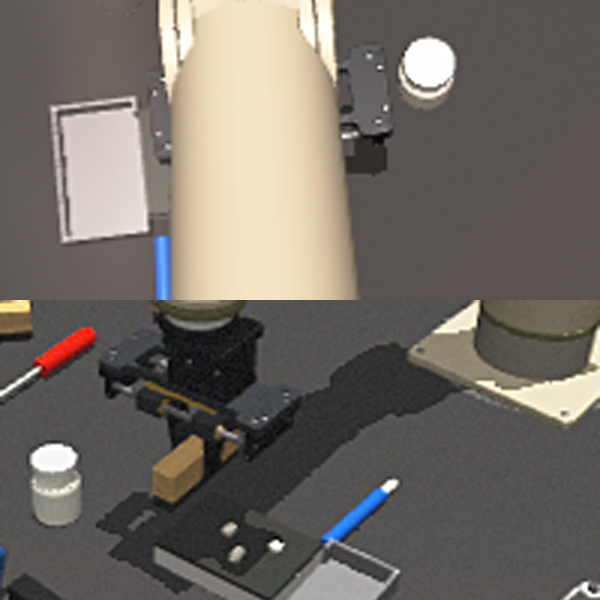

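The scraper is held level just before the plate's near end, and all three chips are still on the plate. I'm lowering to a light touch.

```bash
python3 -m crank '[{"x":0,"y":-0.004,"z":0.02,"ax":0,"ay":0,"az":-0.001,"claw":1},{"x":0,"y":-0.004,"z":0.035,"ax":0,"ay":0,"az":-0.001,"claw":1},{"x":0,"y":-0.004,"z":0.044,"ax":0,"ay":0,"az":-0.001,"claw":1},{"x":0,"y":-0.004,"z":0.044,"ax":0,"ay":0,"az":-0.001,"claw":1},{"x":0,"y":-0.004,"z":0.044,"ax":0,"ay":0,"az":-0.001,"claw":1}]' 40
python3 -m crank '[{"x":0,"y":0,"z":0.002,"ax":0,"ay":0,"az":0,"claw":1},{"x":0,"y":0,"z":0.002,"ax":0,"ay":0,"az":0,"claw":1},{"x":0,"y":0,"z":0.003,"ax":0,"ay":0,"az":0,"claw":1},{"x":0,"y":0,"z":0.004,"ax":0,"ay":0,"az":0,"claw":1},{"x":0,"y":0,"z":0.004,"ax":0,"ay":0,"az":0,"claw":1}]' 40
python3 -m crank '[{"x":0,"y":0,"z":0.001,"ax":0,"ay":0,"az":0,"claw":1},{"x":0,"y":0,"z":0.001,"ax":0,"ay":0,"az":0,"claw":1},{"x":0,"y":0,"z":0.001,"ax":0,"ay":0,"az":0,"claw":1},{"x":0,"y":0,"z":0.001,"ax":0,"ay":0,"az":0,"claw":1},{"x":0,"y":0,"z":0.001,"ax":0,"ay":0,"az":0,"claw":1}]' 40
python3 go.py .5595 -.0864 .047 -84.6
```

```text
time: 4.67
ee_pos: [0.5594, -0.0856, 0.0515]
eef_rot: [0.739, -0.673, -0.0, 0.0]
ft_force: [1.5, -0.1, -0.6]
width: 0.0276
time: 5.08
ee_pos: [0.5598, -0.0851, 0.0476]
eef_rot: [0.74, -0.673, 0.0, 0.0]
ft_force: [-0.5, -0.1, -2.0]
width: 0.0278
time: 5.5
ee_pos: [0.5598, -0.085, 0.0466]
eef_rot: [0.74, -0.673, 0.0, 0.0]
ft_force: [0.1, 0.1, -2.1]
width: 0.0279
pos [ 0.5598 -0.085   0.0466] yaw -84.57 tilt 0.01 w 0.0279 F [ 0.1  0.1 -2.1] t 5.5 q [ 0.47  0.41 -0.48  1.79  0.22  1.   -1.57]
shift [ 0.0013  0.0004 -0.0004] az 0.0003
```

```bash
python3 -m crank '[{"x":-0.008,"y":0,"z":0,"ax":0,"ay":0,"az":0,"claw":1},{"x":-0.018,"y":0,"z":0,"ax":0,"ay":0,"az":0,"claw":1},{"x":-0.028,"y":0,"z":0,"ax":0,"ay":0,"az":0,"claw":1},{"x":-0.038,"y":0,"z":0,"ax":0,"ay":0,"az":0,"claw":1},{"x":-0.048,"y":0,"z":0,"ax":0,"ay":0,"az":0,"claw":1}]' 40
python3 go.py .5467 .048 .0466 -84.6
python3 -m crank '[{"x":-0.01,"y":0,"z":0,"ax":0,"ay":0,"az":0,"claw":1},{"x":-0.02,"y":0,"z":0,"ax":0,"ay":0,"az":0,"claw":1},{"x":-0.03,"y":0,"z":0,"ax":0,"ay":0,"az":0,"claw":1},{"x":-0.04,"y":0,"z":0,"ax":0,"ay":0,"az":0,"claw":1},{"x":-0.05,"y":0,"z":0,"ax":0,"ay":0,"az":0,"claw":1}]' 40
python3 -m crank '[{"x":-0.01,"y":0,"z":0,"ax":0,"ay":0,"az":0,"claw":1},{"x":-0.02,"y":0,"z":0,"ax":0,"ay":0,"az":0,"claw":1},{"x":-0.03,"y":0,"z":0,"ax":0,"ay":0,"az":0,"claw":1},{"x":-0.038,"y":0,"z":0,"ax":0,"ay":0,"az":0,"claw":1},{"x":-0.038,"y":0,"z":0,"ax":0,"ay":0,"az":0,"claw":1}]' 40
python3 go.py .5467 .048 .0466 -84.6
python3 - <<'E'
from fit import *
s=camera("scene"); cv2.imwrite("pics/sw.png",cv2.resize(s["color"][150:260,190:350],None,fx=4,fy=4,interpolation=cv2.INTER_CUBIC))
E
```

```text
time: 5.92
ee_pos: [0.5551, -0.0355, 0.0466]
eef_rot: [0.74, -0.672, -0.0, -0.0]
ft_force: [-0.4, 0.4, -0.3]
width: 0.0277
pos [ 0.5551 -0.0355  0.0466] yaw -84.51 tilt 0.01 w 0.0277 F [-0.4  0.4 -0.3] t 5.9 q [ 0.41  0.4  -0.5   1.81  0.23  0.99 -1.66]
shift [-0.0839  0.0003  0.    ] az 0.0008
time: 6.33
ee_pos: [0.5504, 0.0135, 0.0465]
eef_rot: [0.74, -0.673, 0.0, 0.0]
ft_force: [-0.3, -0.4, -2.1]
width: 0.0274
time: 6.75
ee_pos: [0.5466, 0.0528, 0.0466]
eef_rot: [0.741, -0.672, -0.0, -0.0]
ft_force: [-0.3, 0.3, -1.5]
width: 0.0277
pos [0.5466 0.0528 0.0466] yaw -84.42 tilt 0.05 w 0.0277 F [-0.3  0.3 -1.5] t 6.8 q [ 0.28  0.39 -0.54  1.83  0.24  0.99 -1.83]
shift [0.0048 0.0004 0.    ] az 0.0015
```

View pics/sw.png

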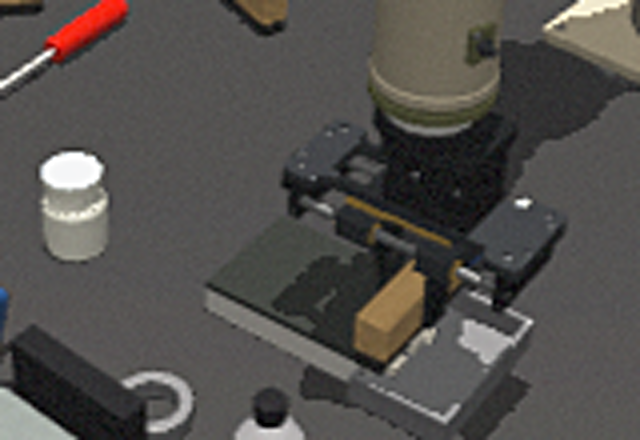

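The plate behind the scraper is clean, with chips visible in the tray near its plate end at (420,350). I'm lifting and taking the scraper back to its old spot.

```bash
python3 -m crank '[{"x":-0.004,"y":0,"z":0,"ax":0,"ay":0,"az":0,"claw":1},{"x":-0.004,"y":0,"z":-0.02,"ax":0,"ay":0,"az":0,"claw":1},{"x":-0.004,"y":0,"z":-0.05,"ax":0,"ay":0,"az":0,"claw":1},{"x":-0.004,"y":0,"z":-0.065,"ax":0,"ay":0,"az":0,"claw":1},{"x":0.02,"y":0.008,"z":-0.065,"ax":0,"ay":0,"az":0,"claw":1}]' 40
python3 -m crank '[{"x":0.035,"y":0.014,"z":0,"ax":0,"ay":0,"az":0,"claw":1},{"x":0.07,"y":0.028,"z":0,"ax":0,"ay":0,"az":0,"claw":1},{"x":0.105,"y":0.042,"z":0,"ax":0,"ay":0,"az":0,"claw":1},{"x":0.14,"y":0.056,"z":0,"ax":0,"ay":0,"az":0,"claw":1},{"x":0.175,"y":0.07,"z":0,"ax":0,"ay":0,"az":0,"claw":1}]' 40
python3 -m crank '[{"x":0.035,"y":0.014,"z":0,"ax":0,"ay":0,"az":0.05,"claw":1},{"x":0.07,"y":0.028,"z":0,"ax":0,"ay":0,"az":0.098,"claw":1},{"x":0.105,"y":0.042,"z":0,"ax":0,"ay":0,"az":0.098,"claw":1},{"x":0.135,"y":0.055,"z":0,"ax":0,"ay":0,"az":0.098,"claw":1},{"x":0.135,"y":0.055,"z":0,"ax":0,"ay":0,"az":0.098,"claw":1}]' 40
python3 go.py .446 -.2926 .0155 -95.7
python3 - <<'E'
from fit import *
t,s=camera("top"),camera("scene")
a=cv2.resize(t["color"][140:225,140:340],None,fx=3,fy=3,interpolation=cv2.INTER_CUBIC); b=cv2.resize(s["color"][150:260,190:390],None,fx=3,fy=3,interpolation=cv2.INTER_CUBIC)
cv2.imwrite("pics/clean.png",np.vstack([a,b])[:600])
E
```

```text
time: 7.22
ee_pos: [0.5434, 0.0344, 0.1156]
eef_rot: [0.742, -0.671, 0.002, -0.003]
ft_force: [0.5, 1.1, -1.3]
width: 0.0279
time: 7.63
ee_pos: [0.4868, -0.1534, 0.1118]
eef_rot: [0.739, -0.673, 0.0, 0.0]
ft_force: [1.5, -0.7, -1.7]
width: 0.0276
time: 8.05
ee_pos: [0.4419, -0.2987, 0.1115]
eef_rot: [-0.667, 0.745, -0.001, -0.002]
ft_force: [-0.2, -0.5, -0.8]
width: 0.028
pos [ 0.4419 -0.2987  0.1115] yaw -96.39 tilt 0.19 w 0.0280 F [-0.2 -0.5 -0.8] t 8.1 q [ 0.79  0.24 -0.32  1.83  0.09  1.09 -1.24]
shift [-0.0068 -0.0035  0.0959] az -0.0060
```

View pics/clean.png

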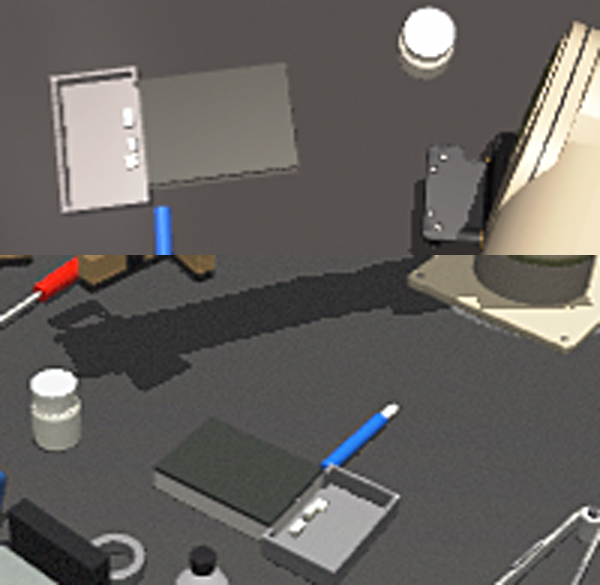

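All three chips lie in the tray, at top-crop (128,117), (132,145) and (130,160), and the plate is clean. I'm setting the scraper down.

```bash
python3 -m crank '[{"x":-0.006,"y":-0.003,"z":0.035,"ax":0,"ay":0,"az":0,"claw":1},{"x":-0.006,"y":-0.003,"z":0.065,"ax":0,"ay":0,"az":0,"claw":1},{"x":-0.006,"y":-0.003,"z":0.085,"ax":0,"ay":0,"az":0,"claw":1},{"x":-0.006,"y":-0.003,"z":0.094,"ax":0,"ay":0,"az":0,"claw":1},{"x":-0.006,"y":-0.003,"z":0.094,"ax":0,"ay":0,"az":0,"claw":1}]' 40
python3 -m crank '[{"x":0,"y":0,"z":0,"ax":0,"ay":0,"az":0,"claw":1},{"x":0,"y":0,"z":0.001,"ax":0,"ay":0,"az":0,"claw":1},{"x":0,"y":0,"z":0.0015,"ax":0,"ay":0,"az":0,"claw":1},{"x":0,"y":0,"z":0.0015,"ax":0,"ay":0,"az":0,"claw":1},{"x":0,"y":0,"z":0.0015,"ax":0,"ay":0,"az":0,"claw":1}]' 40
python3 go.py .446 -.2926 .0155 -95.7
```

```text
time: 8.57
ee_pos: [0.4493, -0.2833, 0.0164]
eef_rot: [-0.671, 0.741, 0.001, -0.0]
ft_force: [-0.1, -0.6, -1.0]
width: 0.0281
time: 8.98
ee_pos: [0.4495, -0.2852, 0.0165]
eef_rot: [-0.67, 0.742, -0.0, 0.0]
ft_force: [0.1, 0.3, -0.5]
width: 0.0279
pos [ 0.4495 -0.2852  0.0165] yaw -95.80 tilt 0.04 w 0.0279 F [ 0.1  0.3 -0.5] t 9.0 q [ 0.75  0.37 -0.31  1.9   0.14  0.9  -1.3 ]
shift [0.0077 0.0028 0.001 ] az -0.0009
```

```bash
python3 -m crank '[{"x":0,"y":0,"z":0,"ax":0,"ay":0,"az":0,"claw":0},{"x":0,"y":0,"z":0,"ax":0,"ay":0,"az":0,"claw":0},{"x":0,"y":0,"z":0,"ax":0,"ay":0,"az":0,"claw":-1},{"x":0,"y":0,"z":0,"ax":0,"ay":0,"az":0,"claw":-1},{"x":0,"y":0,"z":0,"ax":0,"ay":0,"az":0,"claw":-1}]' 20
python3 -m crank '[{"x":0,"y":0,"z":-0.03,"ax":0,"ay":0,"az":0,"claw":-1},{"x":0,"y":0,"z":-0.07,"ax":0,"ay":0,"az":0,"claw":-1},{"x":0,"y":0,"z":-0.11,"ax":0,"ay":0,"az":0,"claw":-1},{"x":0,"y":0,"z":-0.14,"ax":0,"ay":0,"az":0,"claw":-1},{"x":0,"y":0,"z":-0.14,"ax":0,"ay":0,"az":0,"claw":-1}]'
python3 - <<'E'
from fit import *
np.set_printoptions(precision=4,suppress=True)
t,s=camera("top"),camera("scene")
h=plane(t,(102.7,248.7),.03); a=plane(t,(91,180),.028); b=plane(t,(117.3,179),.028); m=(a+b)/2
print("top-only head",h,"tips",a,b,"mid",m,"len",np.linalg.norm((m-h)[:2]),"yaw",np.arctan2(*(m-h)[[1,0]]))
hs=plane(s,(387.7,236.7),.03); js=plane(s,(367.7,288.7),.015); print("scene head",hs,"tipL",js)
# overlay of the tongs model
cv2.imwrite("pics/tg.png",np.hstack([cv2.resize(t["color"][130:265,80:135],None,fx=4.4,fy=4.4,interpolation=cv2.INTER_CUBIC),cv2.resize(s["color"][220:320,310:410],None,fx=5.94,fy=5.94,interpolation=cv2.INTER_CUBIC)][:2]) if 0 else np.hstack([cv2.resize(t["color"][130:265,80:125],(198,594),interpolation=cv2.INTER_CUBIC),cv2.resize(s["color"][220:320,310:410],(594,594),interpolation=cv2.INTER_CUBIC)]))
E
python3 go.py .463 .279 .15 -87.3
```

```text
time: 9.4
ee_pos: [0.4494, -0.2851, 0.0161]
eef_rot: [-0.67, 0.742, -0.0, -0.0]
ft_force: [-0.1, -0.9, 0.3]
width: 0.0531
time: 9.82
ee_pos: [0.4523, -0.2866, 0.1629]
eef_rot: [-0.67, 0.742, -0.005, 0.001]
ft_force: [0.8, -1.5, 0.6]
width: 0.0833
top-only head [0.3726 0.2737 0.03  ] tips [0.566  0.3159 0.028 ] [0.5669 0.2409 0.028 ] mid [0.5665 0.2784 0.028 ] len 0.19389761010365378 yaw 0.02409752033457709
scene head [0.3778 0.2762 0.03  ] tipL [0.5744 0.3227 0.015 ]
pos [ 0.4499 -0.2855  0.1574] yaw -95.81 tilt 0.16 w 0.0860 F [ 0.3  0.2 -0.1] t 9.9 q [ 0.78  0.2  -0.33  1.78  0.07  1.18 -1.25]
shift [-0.5629  0.0441  0.0064] az -0.0742
```

View pics/tg.png

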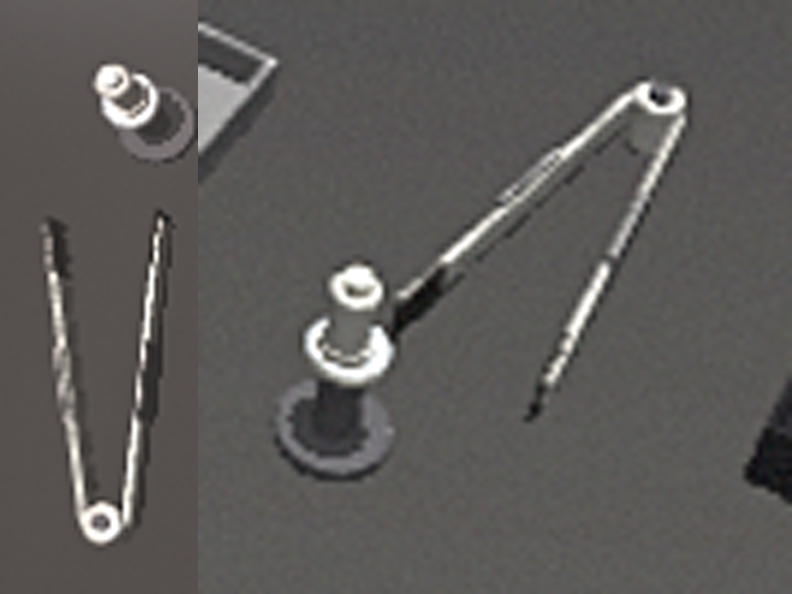

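The left tong tip in this crop is at (45,222), the right tip at (162,215) and the head at (100,522). So the grip point is about (0.464,0.278) with tongs yaw about 0.03. I'm travelling there.

```bash
python3 -m crank '[{"x":-0.038,"y":0.003,"z":0,"ax":0,"ay":0,"az":0,"claw":-1},{"x":-0.076,"y":0.006,"z":0,"ax":0,"ay":0,"az":0,"claw":-1},{"x":-0.114,"y":0.009,"z":0,"ax":0,"ay":0,"az":0,"claw":-1},{"x":-0.152,"y":0.012,"z":0,"ax":0,"ay":0,"az":0,"claw":-1},{"x":-0.19,"y":0.015,"z":0,"ax":0,"ay":0,"az":0,"claw":-1}]'
python3 -m crank '[{"x":-0.038,"y":0.003,"z":0,"ax":0,"ay":0,"az":0,"claw":-1},{"x":-0.076,"y":0.006,"z":0,"ax":0,"ay":0,"az":0,"claw":-1},{"x":-0.114,"y":0.009,"z":0,"ax":0,"ay":0,"az":0,"claw":-1},{"x":-0.152,"y":0.012,"z":0,"ax":0,"ay":0,"az":0,"claw":-1},{"x":-0.19,"y":0.015,"z":0,"ax":0,"ay":0,"az":0,"claw":-1}]'
python3 -m crank '[{"x":-0.038,"y":0.003,"z":0,"ax":0,"ay":0,"az":0,"claw":-1},{"x":-0.076,"y":0.006,"z":0,"ax":0,"ay":0,"az":0,"claw":-1},{"x":-0.114,"y":0.009,"z":0,"ax":0,"ay":0,"az":0,"claw":-1},{"x":-0.152,"y":0.012,"z":0,"ax":0,"ay":0,"az":-0.03,"claw":-1},{"x":-0.181,"y":0.013,"z":0,"ax":0,"ay":0,"az":-0.064,"claw":-1}]'
python3 go.py .464 .2775 .004 -88.4
```

```text
time: 10.33
ee_pos: [0.4524, -0.0928, 0.1546]
eef_rot: [-0.67, 0.742, 0.001, -0.001]
ft_force: [-0.1, 0.1, 0.1]
width: 0.087
time: 10.75
ee_pos: [0.4567, 0.0976, 0.1548]
eef_rot: [-0.67, 0.742, 0.0, -0.001]
ft_force: [0.8, 0.5, -0.7]
width: 0.0869
time: 11.17
ee_pos: [0.4616, 0.2803, 0.1547]
eef_rot: [0.718, -0.696, -0.001, 0.001]
ft_force: [0.3, 0.1, 0.4]
width: 0.0875
pos [0.4616 0.2803 0.1547] yaw -88.21 tilt 0.12 w 0.0875 F [0.3 0.1 0.4] t 11.2 q [ 0.07  0.3  -0.81  1.74  0.23  1.21 -2.34]
shift [ 0.0029 -0.0026  0.1507] az 0.0016
```

```bash
python3 -m crank '[{"x":0.003,"y":-0.0025,"z":0.04,"ax":0,"ay":0,"az":0.001,"claw":-1},{"x":0.003,"y":-0.0025,"z":0.08,"ax":0,"ay":0,"az":0.001,"claw":-1},{"x":0.003,"y":-0.0025,"z":0.115,"ax":0,"ay":0,"az":0.001,"claw":-1},{"x":0.003,"y":-0.0025,"z":0.135,"ax":0,"ay":0,"az":0.001,"claw":-1},{"x":0.003,"y":-0.0025,"z":0.138,"ax":0,"ay":0,"az":0.001,"claw":-1}]'
python3 -m crank '[{"x":0,"y":0,"z":0.006,"ax":0,"ay":0,"az":0,"claw":-1},{"x":0,"y":0,"z":0.011,"ax":0,"ay":0,"az":0,"claw":-1},{"x":0,"y":0,"z":0.011,"ax":0,"ay":0,"az":0,"claw":-1},{"x":0,"y":0,"z":0.011,"ax":0,"ay":0,"az":0,"claw":-0.5},{"x":0,"y":0,"z":0.011,"ax":0,"ay":0,"az":0,"claw":-0.25}]' 20
python3 go.py .464 .2775 .004 -88.4
```

```text
time: 11.58
ee_pos: [0.4622, 0.2725, 0.0127]
eef_rot: [0.716, -0.698, -0.002, 0.004]
ft_force: [-0.6, -1.2, -0.7]
width: 0.087
time: 12.0
ee_pos: [0.4665, 0.2747, 0.0081]
eef_rot: [0.716, -0.698, 0.0, -0.001]
ft_force: [0.0, 0.1, 0.4]
width: 0.0804
pos [0.4665 0.2747 0.0081] yaw -88.59 tilt 0.10 w 0.0804 F [0.  0.1 0.4] t 12.0 q [-0.    0.48 -0.73  1.86  0.39  0.94 -2.46]
shift [-0.0028  0.0024  0.0041] az -0.0016
```

```bash
python3 -m crank '[{"x":-0.003,"y":0.002,"z":0.003,"ax":0,"ay":0,"az":-0.001,"claw":-0.25},{"x":-0.003,"y":0.002,"z":0.003,"ax":0,"ay":0,"az":-0.001,"claw":-0.25},{"x":-0.003,"y":0.002,"z":0.003,"ax":0,"ay":0,"az":-0.001,"claw":-0.25},{"x":-0.003,"y":0.002,"z":0.003,"ax":0,"ay":0,"az":-0.001,"claw":-0.1},{"x":-0.003,"y":0.002,"z":0.003,"ax":0,"ay":0,"az":-0.001,"claw":0.02}]' 20
python3 -m crank '[{"x":0,"y":0,"z":0,"ax":0,"ay":0,"az":0,"claw":0.02},{"x":0,"y":0,"z":0,"ax":0,"ay":0,"az":0,"claw":0.02},{"x":0,"y":0,"z":0,"ax":0,"ay":0,"az":0,"claw":0.02},{"x":0,"y":0,"z":0,"ax":0,"ay":0,"az":0,"claw":0.02},{"x":0,"y":0,"z":0,"ax":0,"ay":0,"az":0,"claw":0.02}]' 20
python3 go.py .464 .2775 .004 -88.4
```

```text
time: 12.42
ee_pos: [0.4638, 0.2774, 0.0041]
eef_rot: [0.717, -0.698, 0.0, -0.0]
ft_force: [0.5, -0.1, 0.1]
width: 0.0489
time: 12.83
ee_pos: [0.4639, 0.2774, 0.0041]
eef_rot: [0.717, -0.698, 0.0, -0.0]
ft_force: [1.4, -0.4, 2.2]
width: 0.0428
pos [0.4639 0.2774 0.0041] yaw -88.47 tilt 0.02 w 0.0428 F [ 1.4 -0.4  2.2] t 12.8 q [-0.01  0.49 -0.73  1.87  0.4   0.94 -2.47]
shift [-0.0001 -0.0001  0.0001] az -0.0006
```

```bash
python3 -m crank '[{"x":0,"y":0,"z":-0.01,"ax":0,"ay":0,"az":0,"claw":0.02},{"x":0,"y":0,"z":-0.025,"ax":0,"ay":0,"az":0,"claw":0.02},{"x":0.01,"y":0,"z":-0.045,"ax":0,"ay":0,"az":0,"claw":0.02},{"x":0.018,"y":0,"z":-0.06,"ax":0,"ay":0,"az":0,"claw":0.02},{"x":0.0235,"y":0,"z":-0.0675,"ax":0,"ay":0,"az":0,"claw":0.02}]' 20
python3 -m crank '[{"x":0,"y":0,"z":0,"ax":0,"ay":0,"az":0,"claw":0.02},{"x":0,"y":0,"z":0,"ax":0,"ay":0,"az":0,"claw":0.02},{"x":0,"y":0,"z":0,"ax":0,"ay":0,"az":0,"claw":0.02},{"x":0,"y":0,"z":0,"ax":0,"ay":0,"az":0,"claw":0.02},{"x":0,"y":0,"z":0,"ax":0,"ay":0,"az":0,"claw":0.02}]' 20
python3 go.py .544 .254 .071 -88.4
python3 - <<'E'
from fit import *
t,s=camera("top"),camera("scene")
a=cv2.resize(t["color"][135:255,85:145],None,fx=5,fy=5,interpolation=cv2.INTER_CUBIC); b=cv2.resize(s["color"][200:300,310:390],None,fx=6,fy=6,interpolation=cv2.INTER_CUBIC)
cv2.imwrite("pics/al.png",np.hstack([a,b]))
e=r.read_state()["ee_pos"]; print(e)
c,sn=np.cos(.027),np.sin(.027)
for dx in(92.5,110.5): 
    J=np.array([e[0]+dx/1000*c,e[1]+dx/1000*sn,.093]); print(J,(proj(t,J)-[85,135])*5,(proj(s,J)-[310,200])*6+[300,0])
E
```

```text
time: 13.25
ee_pos: [0.465, 0.2538, 0.0737]
eef_rot: [0.717, -0.698, 0.001, -0.001]
ft_force: [1.1, 0.8, -1.5]
width: 0.0426
time: 13.67
ee_pos: [0.4637, 0.2542, 0.0708]
eef_rot: [0.717, -0.697, -0.0, 0.001]
ft_force: [0.2, -0.3, -0.2]
width: 0.0429
pos [0.4637 0.2542 0.0708] yaw -88.42 tilt 0.08 w 0.0429 F [ 0.2 -0.3 -0.2] t 13.7 q [ 0.08  0.37 -0.78  1.85  0.3   1.04 -2.36]
shift [ 0.0024 -0.0802 -0.0003] az -0.0002
[0.46395861 0.25416241 0.07101293]
[0.5564249  0.25665961 0.093     ] [[ 93.3873991  211.99790497]] [[563.58634403 309.2361633 ]]
[0.57441834 0.25714555 0.093     ] [[ 93.98504155 179.17724953]] [[542.90039673 332.62716802]]
```

View pics/al.png

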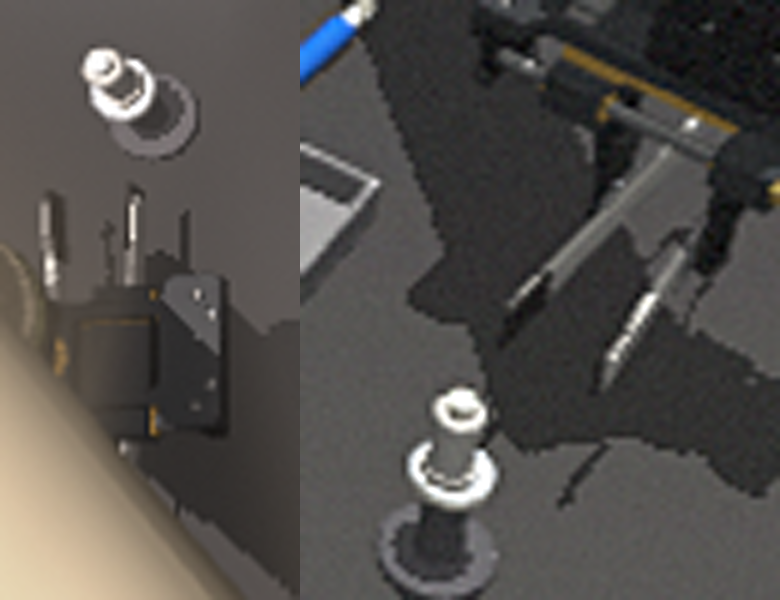

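Run:
```python
from fit import *
np.set_printoptions(precision=4,suppress=True)
t,s=camera("top"),camera("scene")
T=lambda x,y:(85+x/5-.4,135+y/5-.4); S=lambda x,y:(310+(x-300)/6-.4,200+y/6-.4)
for n,a,b in(("nose",(102,66),(460,405)),("standtop",(122,92),(453,468)),("tipL",(47,195),(607,368)),("tipR",(136,190),(510,305))):
    print(n,*tri(t,T(*a),s,S(*b)),"top@z",plane(t,T(*a),{"n":.104,"s":.06,"t":.093}[n[0]]),"sc@z",plane(s,S(*b),{"n":.104,"s":.06,"t":.093}[n[0]]))
```

```text
nose [0.637  0.2541 0.0987] 0.001545725268446854 top@z [0.6349 0.2529 0.104 ] sc@z [0.6419 0.2555 0.104 ]
standtop [0.6347 0.2561 0.0588] 0.002357167978453147 top@z [0.6337 0.2567 0.06  ] sc@z [0.6364 0.2555 0.06  ]
tipL [0.5689 0.2849 0.0883] 0.00038479669629447457 top@z [0.5676 0.2833 0.093 ] sc@z [0.5733 0.2863 0.093 ]
tipR [0.5689 0.2359 0.0923] 0.0008600151294941283 top@z [0.569  0.2353 0.093 ] sc@z [0.5693 0.2366 0.093 ]
```

```bash
python3 -m crank '[{"x":0.005,"y":0,"z":0,"ax":0,"ay":0,"az":0,"claw":0.02},{"x":0.005,"y":-0.01,"z":0,"ax":0,"ay":0,"az":0,"claw":0.02},{"x":0.0055,"y":-0.025,"z":0,"ax":0,"ay":0,"az":0,"claw":0.02},{"x":0.006,"y":-0.04,"z":0,"ax":0,"ay":0,"az":0,"claw":0.02},{"x":0.006,"y":-0.05,"z":0,"ax":0,"ay":0,"az":0,"claw":0.02}]' 20
python3 -m crank '[{"x":0.0002,"y":-0.01,"z":0,"ax":0,"ay":0,"az":0,"claw":0.02},{"x":0.0005,"y":-0.02,"z":0,"ax":0,"ay":0,"az":0,"claw":0.02},{"x":0.001,"y":-0.03,"z":0,"ax":0,"ay":0,"az":0,"claw":0.02},{"x":0.001,"y":-0.034,"z":0,"ax":0,"ay":0,"az":0,"claw":0.02},{"x":0.001,"y":-0.034,"z":0,"ax":0,"ay":0,"az":0,"claw":0.02}]' 20
python3 go.py .548 .2497 .071 -88.4
python3 - <<'E'
from fit import *
t,s=camera("top"),camera("scene")
a=cv2.resize(t["color"][135:235,85:145],None,fx=6,fy=6,interpolation=cv2.INTER_CUBIC); b=cv2.resize(s["color"][225:300,310:380],None,fx=6,fy=6,interpolation=cv2.INTER_CUBIC)
b=cv2.copyMakeBorder(b,0,600-b.shape[0],0,0,0); cv2.imwrite("pics/in.png",np.hstack([a,b]))
E
```

```text
time: 14.28
ee_pos: [0.5165, 0.2484, 0.0715]
eef_rot: [0.716, -0.698, 0.0, -0.0]
ft_force: [0.2, -0.8, -1.6]
width: 0.0426
time: 14.7
ee_pos: [0.5493, 0.249, 0.0713]
eef_rot: [0.716, -0.698, -0.0, -0.0]
ft_force: [-0.6, -0.4, -0.9]
width: 0.0428
pos [0.5493 0.249  0.0713] yaw -88.51 tilt 0.01 w 0.0428 F [-0.6 -0.4 -0.9] t 14.7 q [ 0.06  0.51 -0.72  1.66  0.37  1.11 -2.3 ]
shift [-0.0007  0.0013  0.0003] az -0.0009
```

View pics/in.png

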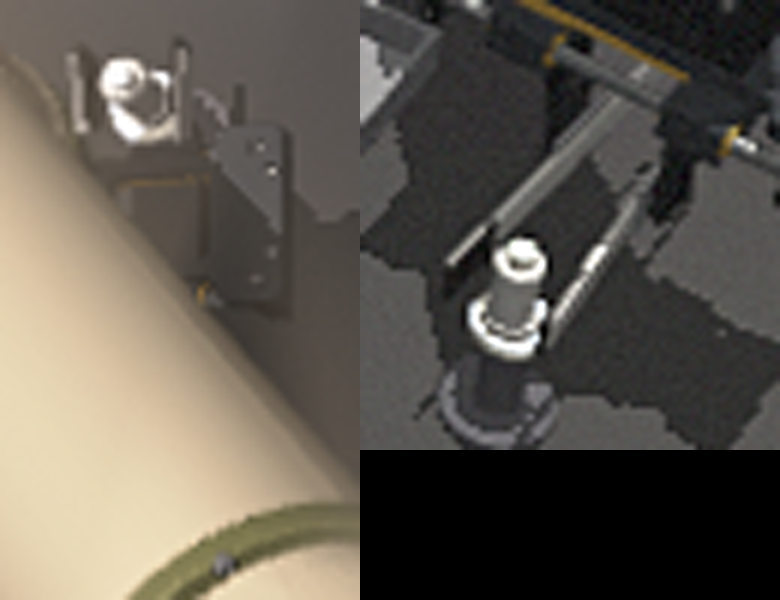

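The adapter (nose at (122,78) in top, (520,255) in scene) stands between the two pads, within their length. I'm closing the jaws.

```bash
python3 -m crank '[{"x":0,"y":0,"z":0,"ax":0,"ay":0,"az":0,"claw":0.1},{"x":0,"y":0,"z":0,"ax":0,"ay":0,"az":0,"claw":0.14},{"x":0,"y":0,"z":0,"ax":0,"ay":0,"az":0,"claw":0.18},{"x":0,"y":0,"z":0,"ax":0,"ay":0,"az":0,"claw":0.22},{"x":0,"y":0,"z":0,"ax":0,"ay":0,"az":0,"claw":0.26}]' 30
python3 -m crank '[{"x":0,"y":0,"z":0,"ax":0,"ay":0,"az":0,"claw":0.3},{"x":0,"y":0,"z":0,"ax":0,"ay":0,"az":0,"claw":0.4},{"x":0,"y":0,"z":0,"ax":0,"ay":0,"az":0,"claw":0.6},{"x":0,"y":0,"z":0,"ax":0,"ay":0,"az":0,"claw":1},{"x":0,"y":0,"z":0,"ax":0,"ay":0,"az":0,"claw":1}]' 30
python3 -m crank '[{"x":0,"y":0,"z":0,"ax":0,"ay":0,"az":0,"claw":1},{"x":0,"y":0,"z":0,"ax":0,"ay":0,"az":0,"claw":1},{"x":0,"y":0,"z":0,"ax":0,"ay":0,"az":0,"claw":1},{"x":0,"y":0,"z":0,"ax":0,"ay":0,"az":0,"claw":1},{"x":0,"y":0,"z":0,"ax":0,"ay":0,"az":0,"claw":1}]' 35
python3 go.py .548 .2497 .071 -88.4
```

```text
time: 15.22
ee_pos: [0.5484, 0.2492, 0.0716]
eef_rot: [0.717, -0.698, 0.0, -0.0]
ft_force: [-0.0, 0.4, -1.0]
width: 0.0339
time: 15.63
ee_pos: [0.5485, 0.2492, 0.0715]
eef_rot: [0.717, -0.698, 0.0, 0.0]
ft_force: [0.3, -0.0, -1.7]
width: 0.0316
time: 16.05
ee_pos: [0.5485, 0.2492, 0.0715]
eef_rot: [0.717, -0.698, 0.0, -0.0]
ft_force: [-0.3, 0.5, -0.6]
width: 0.032
pos [0.5485 0.2492 0.0715] yaw -88.46 tilt 0.01 w 0.0320 F [-0.3  0.5 -0.6] t 16.1 q [ 0.06  0.51 -0.72  1.66  0.37  1.11 -2.3 ]
shift [-0.0005  0.0005  0.0005] az -0.0005
```

The width is 32 mm, so the jaws are pinching the adapter. I'm lifting.

```bash
python3 -m crank '[{"x":0,"y":0,"z":-0.005,"ax":0,"ay":0,"az":0,"claw":1},{"x":0,"y":0,"z":-0.015,"ax":0,"ay":0,"az":0,"claw":1},{"x":0,"y":0,"z":-0.03,"ax":0,"ay":0,"az":0,"claw":1},{"x":0,"y":0,"z":-0.045,"ax":0,"ay":0,"az":0,"claw":1},{"x":0,"y":0,"z":-0.06,"ax":0,"ay":0,"az":0,"claw":1}]' 35
python3 -m crank '[{"x":0,"y":0,"z":-0.01,"ax":0,"ay":0,"az":0,"claw":1},{"x":0,"y":0,"z":-0.02,"ax":0,"ay":0,"az":0,"claw":1},{"x":0,"y":0,"z":-0.025,"ax":0,"ay":0,"az":0,"claw":1},{"x":0.008,"y":0.003,"z":-0.025,"ax":0,"ay":0,"az":0,"claw":1},{"x":0.02,"y":0.006,"z":-0.025,"ax":0,"ay":0,"az":0,"claw":1}]' 35
python3 -m crank '[{"x":0.018,"y":0.006,"z":0,"ax":0,"ay":0,"az":0,"claw":1},{"x":0.038,"y":0.012,"z":0,"ax":0,"ay":0,"az":0,"claw":1},{"x":0.058,"y":0.018,"z":0,"ax":0,"ay":0,"az":0,"claw":1},{"x":0.078,"y":0.024,"z":0,"ax":0,"ay":0,"az":0,"claw":1},{"x":0.098,"y":0.03,"z":0,"ax":0,"ay":0,"az":0,"claw":1}]' 35
python3 -m crank '[{"x":0.02,"y":0.006,"z":0,"ax":0,"ay":0,"az":0,"claw":1},{"x":0.04,"y":0.012,"z":0,"ax":0,"ay":0,"az":0,"claw":1},{"x":0.06,"y":0.018,"z":0,"ax":0,"ay":0,"az":0,"claw":1},{"x":0.08,"y":0.024,"z":0,"ax":0,"ay":0,"az":0,"claw":1},{"x":0.1,"y":0.03,"z":0,"ax":0,"ay":0,"az":0,"claw":1}]' 35
python3 -m crank '[{"x":0.02,"y":0.008,"z":0,"ax":0,"ay":0,"az":0,"claw":1},{"x":0.04,"y":0.015,"z":0,"ax":0,"ay":0,"az":0,"claw":1},{"x":0.055,"y":0.02,"z":0,"ax":0,"ay":0,"az":0,"claw":1},{"x":0.062,"y":0.023,"z":0,"ax":0,"ay":0,"az":0,"claw":1},{"x":0.062,"y":0.023,"z":0,"ax":0,"ay":0,"az":0,"claw":1}]' 35
python3 -m crank '[{"x":0,"y":0,"z":0,"ax":0,"ay":0,"az":0,"claw":1},{"x":0,"y":0,"z":0,"ax":0,"ay":0,"az":0,"claw":1},{"x":0,"y":0,"z":0,"ax":0,"ay":0,"az":0,"claw":1},{"x":0,"y":0,"z":0,"ax":0,"ay":0,"az":0,"claw":1},{"x":0,"y":0,"z":0,"ax":0,"ay":0,"az":0,"claw":1}]' 35
python3 go.py .466 -.0325 .156 -88.4
python3 - <<'E'
from fit import *
t,s=camera("top"),camera("scene")
a=cv2.resize(t["color"][110:250,85:330],None,fx=2,fy=2,interpolation=cv2.INTER_CUBIC); b=cv2.resize(s["color"][145:305,200:360],None,fx=3.6,fy=3.6,interpolation=cv2.INTER_CUBIC)
b=b[:576]; a=a[:,:224]; a=cv2.copyMakeBorder(a,0,b.shape[0]-a.shape[0],0,0,0); cv2.imwrite("pics/end.png",np.hstack([a,b])); print(a.shape,b.shape)
np.save("/tmp/t.npy",t["color"])
E
```

```text
time: 16.47
ee_pos: [0.5486, 0.2493, 0.1331]
eef_rot: [0.717, -0.698, 0.0, -0.0]
ft_force: [0.5, 0.2, -1.2]
width: 0.0315
time: 16.88
ee_pos: [0.5423, 0.2294, 0.1562]
eef_rot: [0.717, -0.697, -0.0, 0.0]
ft_force: [-0.7, 0.6, -1.6]
width: 0.0316
time: 17.3
ee_pos: [0.5145, 0.1277, 0.1555]
eef_rot: [0.716, -0.698, -0.0, 0.001]
ft_force: [0.1, 0.0, 0.6]
width: 0.0312
time: 17.72
ee_pos: [0.4869, 0.0271, 0.1556]
eef_rot: [0.716, -0.698, -0.0, 0.001]
ft_force: [-0.1, 0.4, -0.9]
width: 0.0313
time: 18.13
ee_pos: [0.4658, -0.0355, 0.1559]
eef_rot: [0.715, -0.699, -0.0, 0.001]
ft_force: [0.1, -0.7, -1.4]
width: 0.0313
time: 18.55
ee_pos: [0.4672, -0.0324, 0.1565]
eef_rot: [0.717, -0.697, -0.0, -0.0]
ft_force: [0.4, 0.5, -1.1]
width: 0.0315
pos [ 0.4672 -0.0324  0.1565] yaw -88.40 tilt 0.01 w 0.0315 F [ 0.4  0.5 -1.1] t 18.6 q [ 0.6   0.08 -0.65  1.92  0.05  1.16 -1.61]
shift [0.     0.0012 0.0005] az 0.0000
(576, 224, 3) (576, 576, 3)
```

View pics/end.png

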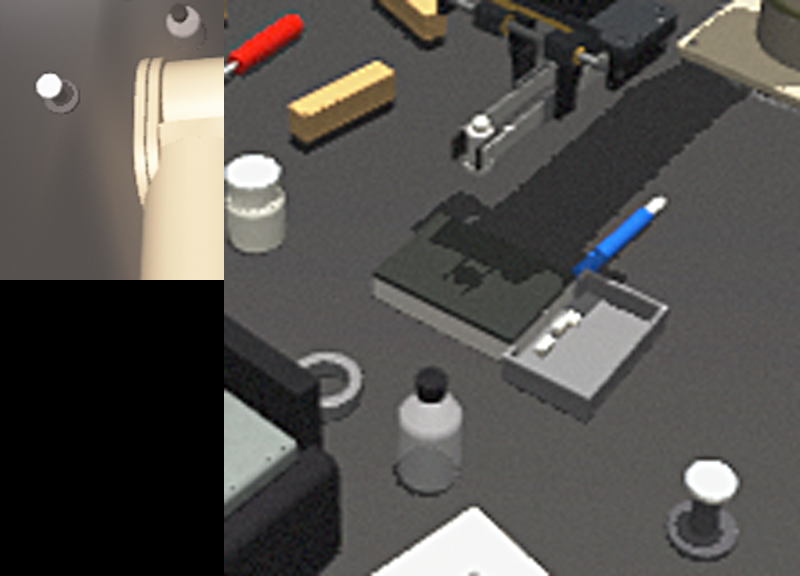

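The adapter is upright in the jaws at (480,125), the plate is clean, and the chips are in the tray at (555,330). The scraper stands at (342,100) and the stand is empty. I'll check the adapter's position with numbers, and whether anything else moved.

Run:
```python
from fit import *
s=camera("scene"); print(plane(s,(271.0,179.0),.189), r.read_state()["ee_pos"], r.read_state()["width"])
d=cv2.absdiff(s["color"],cv2.imread("pics/scene0.png")).max(2)
m=(d>40).astype(np.uint8)
for k in cv2.findContours(cv2.morphologyEx(m,cv2.MORPH_OPEN,np.ones((2,2))),0,1)[0]:
    if cv2.contourArea(k)>15: print(cv2.boundingRect(k))
```

```text
[ 0.55988453 -0.02429979  0.189     ] [ 0.46709004 -0.03284788  0.15650475] 0.03128159255304884
(344, 268, 8, 9)
(370, 266, 10, 19)
(331, 266, 11, 17)
(381, 241, 12, 22)
(293, 228, 12, 9)
(298, 215, 9, 8)
(265, 178, 11, 11)
(225, 172, 23, 13)
(371, 168, 10, 4)
(224, 164, 24, 14)
(218, 162, 24, 13)
(280, 155, 8, 12)
(328, 154, 36, 16)
(270, 147, 9, 9)
(339, 145, 11, 4)
(279, 144, 44, 35)
(259, 139, 14, 11)
(280, 118, 35, 22)
(362, 109, 5, 7)
(366, 82, 21, 37)
(387, 80, 23, 48)
(281, 75, 22, 8)
(213, 55, 6, 17)
(377, 20, 28, 64)
(354, 19, 17, 13)
(390, 14, 12, 9)
(373, 0, 17, 30)
(273, 0, 88, 66)
(202, 0, 49, 77)
```

```bash
python3 -c "
from bench import close_job
print(close_job())"
```

```text
the job is handed in; nothing more can be done
None
```

The job is done and handed in at about 19 s of robot time. I wiped the three chips off the plate into the tray with the leftmost scraper, then stood the scraper back on the bench near where it started. The tongs then pinched the adapter on its stand and carried it over the middle of the plate, and they are still holding it there.

**Adapter:** it is about 6 mm from the plate's centre, measured from the scene camera alone because the arm hides it from the top view. It hangs upright between the pads, about 85 mm higher than it stood; that height comes from the arm's motion, not from the pictures. The grip is holding with 31 mm across the grips, and the fingers are on the tongs only.

**Plate, tray and bystanders:** the last picture shows the plate clean, all three chips in the tray and the stand empty. Comparing it with the first picture shows no change at the jar, dispenser or tape. The small change at the pen's near end looks like the gripper's shadow; I did not check that further.

**Disagreements:** the two cameras differed by a few millimetres. They also put the tong tips up to 7 mm nearer the hinge than the stated length, so I aligned the jaws to the adapter from the pictures. The wrist forces read at the end of each move stayed below 3 N.

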